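# Lock the bayonet cap onto the formula dispenser

### The job

Close the white formula dispenser with its loose bayonet cap: pick the cap up by its bar grip, feel for the slots with gentle pressure, push the cap home and twist it clockwise as far as its stop, without straining the plastic. Let go, and leave everything else on the worktop where it is.

Things in the scene. Friction and masses are not known exactly. Their poses are not given: they have to be found in the camera images.
- dispenser: white round three-tier dispenser fixed upright on the slab, 146 mm high, foot 116 mm, tiers 100 mm across; origin under its centre, z up, x along the small grey side spout (reaches 86 mm from the axis). Its top tier is an open cup 84 mm inside holding a slotted plate (see mouth). More than 30 N between cap and dispenser cracks the plastic
- mouth (a point): centre of the slotted plate's top face, 140 mm up, axes as the dispenser's. Plate 5 mm thick, round hole 42 mm, two opposite slots 11.5 mm wide from the hole to the cup wall. The slots' line lies anywhere within 0.55 rad either side of x, unreported: feel or see it. The plate does not turn
- plate_spring (a point): same point as mouth: the plate floats on springs. It starts to sink at about 2 N, then 1 mm per 0.8 N more, 8 mm at most, then is hard; it rises again when released. With the cap home and the plate up, cap_grip is 168 mm above the slab (up to 2 mm of play upwards)
- cap: the loose white cap, about 120 g, standing on its stem; origin under its centre, z up, x along bar grip and lugs. Stem 39 mm across (end tapers to 28 mm over the lowest 10 mm); two lugs along +x and -x out to 29 mm from the axis, 9 mm wide, 10 to 15 mm up; flange 72 mm across, 22 to 28 mm up; bar grip 50 mm long (x), 16 mm thick (y), 28 to 68 mm up
- cap_grip (a point): grip point on the cap's axis, 50 mm above its underside; axes as the cap's. The cap fits either way round. Its lugs ride on the plate until they meet the slots; then it drops and can be pushed down until the flange lies on the plate (level with the rim), lugs below the plate, and be twisted clockwise seen from above
- shutter (a joint): angle of the ring under the plate that the lugs carry along as the cap is twisted clockwise seen from above: 0 open, 0.7 at the stop (locked). The cap turns about 0.7 to 0.9 rad from where it dropped in. Turning takes up to 0.1 N m; it stays where left. The stop is a little springy (2.5 N m per rad): 0.2 N m tells it; keep below 0.5 N m, as about 0.6 N m comes to 30 N
- bottle: clear closed bottle with cap, 62 mm across, 150 mm high, upright; origin under its centre; leave it
- pan_lid: steel saucepan lid with black knob, 160 mm across, 44 mm high; origin under its centre; leave it
- spoon: wooden-handled steel spoon 150 mm long lying flat; leave it
- jar: small glass jar with steel lid, 60 mm across, 75 mm high; origin under its centre; leave it
- mug: white mug, 80 mm across, 90 mm high; origin under its centre; leave it
- timer: grey kitchen timer 60 mm square, 47 mm high; origin under its centre; leave it
Mind the look-alikes: they are no part of the job. What is shaped like the dispenser but pink is not meant. What is shaped like the cap but orange is not meant.

How it is judged:
On the way, in this order (a step that is already met when the one before it is completed fails the run):
1. the cap is lifted clear of the slab (height (world z) of cap_grip above 0.1 m), for 0.1 s.
2. the cap has dropped through the slots: its lugs are below the plate's top (z of cap_grip in the frame of dispenser below 0.17 m and horizontal distance between cap_grip and dispenser below 0.005 m and angle between cap_grip's own z axis and vertical below 0.08 rad), for 0.1 s.
At the end, for the whole second after the job is handed in: the cap sits home in the dispenser's top (flange on the plate within 4 mm, centred within 5 mm, level within 3.5 degrees), twisted to its stop (shutter within 0.07 rad of 0.7), at rest and released; everything else within 30 mm of where it stood (value of joint shutter above 0.63 rad and z of cap_grip in the frame of dispenser between 0.163 and 0.172 m and horizontal distance between cap_grip and dispenser below 0.005 m and angle between cap_grip's own z axis and vertical below 0.06 rad and linear speed of cap below 0.02 m/s); the robot touches nothing.
It fails at once if the cap pressed or twisted against the dispenser with more than 30 N (contact force between cap and dispenser above 30 N).
It fails at once if another object on the worktop pushed away by more than 30 mm (distance of any of bottle, pan_lid, spoon, jar, mug, timer from where it was at the start of the episode above 0.03 m).
It also fails if it takes over 72 s, if anything falls off the work surface, if the arm or the gripper's body presses on something with over 40 N, if the wrist force passes 120 N, or if a joint passes its speed limit or range.

### The arm

A 6-joint arm with a two-finger parallel gripper is mounted at the origin on the work surface. World frame = base frame: x ahead of the robot, y to its left, z up, the work surface at z = 0. Lengths are in m, angles in rad, forces in N, time in s.
With the tool pointing down it reaches from about 0.35 to 0.725 m from the base axis. Payload 6 kg.
Tool frame: the origin (TCP) lies on the centre line of the jaws, within the pads' length; the fingertips stand 17 mm ahead of it and the grasp point (between the pads) lies 2 mm behind it; y points along the fingers, x is the direction in which the jaws open and shut, and the axes are right-handed (so a half turn about y gives the same grasp; the last joint's range is limited). The gripper opens to 85 mm and grips with 20 to 120 N. Pads are 22 mm wide; open, the fingers measure 114 mm over their backs; the gripper's body (76 mm by 85 mm) begins 54 mm behind the grasp point. The pads swing forward as they close: fully open they stand 13 mm farther back than shut.
Start: joints at [-1.007, 0.04, 0.085, 0, -1.615, -0.334], TCP at [0.137, -0.584, 0.248] pointing down, gripper open.
Joint ranges: [-2.56, 2.56], [-1.29, 2.01], [-1.08, 1.49], [-3.29, 1.98], [-2.81, -0.18], [-2.99, 2.99]. Speed limits (rad/s): [2.57, 2.57, 3.01, 3.14, 3.14, 3.14].

### API

Orientations are given as a unit quaternion [x, y, z, w].
In Python, from rig import observe, snapshot, close_job gives the robot as it stands.
- The arm moves only by the tool servo_tool, never from a script. Its argument "series" is a list of rows, each a list of 4 numbers: the shift along the tool's x, y, z in mm, then the turn about the tool's y in degrees. In form: [[tx, ty, tz, yaw], ...]. A call has 1 to 10 rows; each row shifts and turns the pose as measured when the row begins, along the tool's axes as they then stand; what a row does not reach is not made up. A row lasts 1/8 s, in which the tool goes at most 62.5 mm and 10.7 degrees, less where a joint would pass 70% of its speed; a pose out of reach is approached as far as the arm can. A call with a gripper value outside its range is refused whole. "hand" is the opening, from -1 (shut) to 1 (fully open), so that 0 is half open, set as the call begins (left out, the last holds). The fingers move at their own pace and stop on an object; the grip force is fixed at half the most. Time passes only in rows, so rows that do not move let the fingers close. It gives the time, the measured TCP pose, the force and the opening at its end, in the units of the state.
- observe(): the state, without advancing time (a new reading comes with each control period).
- snapshot(name): name is "scene" or "top" or "wrist"; returns a dict with "pixels" (480x640x3 uint8, red, green, blue), "z_map" (480x640 float32, m along the optical axis (not along the pixel's ray), 0 where there is no reading), "vertical_fov" (degrees; the focal length in pixels is half the picture's height over the tangent of half this angle, whatever the lens; pixels are square), "cx", "cy" (the principal point, pixels), "view" (4x4, takes a point from world to camera coordinates); the wrist camera has in their place "mount" (4x4, takes a point from camera to tool coordinates, whose origin is the TCP and whose axes are the tool frame's). Camera axes: x right, y up, looking along -z (the intrinsics and any distortion apply to the point x, -y, -z); pixel columns grow to the right and rows downward; lengths in m; the calibration is good to about 2 mm. The wrist camera is an equidistant fisheye: a pixel r from the principal point sees the ray r / f radians off the axis. A picture is of the moment at which its call begins: read the wrist's pose just before it.
- close_job(): hands the job in, once; it reports no verdict.
The state is a dict: "time_s": time; "qpos": joint angles; "joint_velocities": joint speeds; "tau": joint torques, N m; "tcp_pos": TCP position; "ee_rot": TCP orientation; "contact_force": force on the tool from outside, world axes, zero at the start; "moment": the same for the moment, N m; "grip_width": finger opening in m.
Only numpy, scipy, OpenCV 4.12 (cv2) and the standard library are available. Lean on these libraries where they do the work, as an engineer would, in place of code of your own. Each camera call takes 0.05 s, during which the arm holds its last target.

## Working session

There is one attempt and no reset: what is moved stays moved. The work goes in short steps, Python scripts to look and compute and a tool call to move; the robot and the scene stay as the last step left them, time stands still between calls to the robot, and variables do not carry over. Pictures are saved under pics/ and viewed, and the job is handed in when it is done.

Besides the shell and the picture viewer there is one more tool, called after "Emit:" as name(argument=value, ...), one argument or row to a line, values as JSON. servo_tool: Moves the arm, as the interface text tells. Its arguments: {"type":"object","properties":{"series":{"type":"array","items":{"type":"array","items":{"type":"number"}}},"hand":{"type":"number"}},"required":["series"]}

```bash
ls; mkdir -p pics
cat > h.py <<'E'
import numpy as np, cv2
from rig import observe, snapshot
def save(n,fn):
    s=snapshot(n); cv2.imwrite('pics/'+fn+'.png',s['pixels'][:,:,::-1]); np.save('pics/'+fn+'.npy',s,allow_pickle=True); return s
def load(fn): return np.load('pics/'+fn+'.npy',allow_pickle=True).item()
def pts(s):
    z=s['z_map'];f=240/np.tan(np.radians(s['vertical_fov'])/2)
    v,u=np.mgrid[0:480,0:640]
    P=np.stack([(u-s['cx'])/f*z,-(v-s['cy'])/f*z,-z,np.ones_like(z)],-1)
    W=P@np.linalg.inv(s['view']).T
    return W[...,:3]
E
python3 - <<'E'
from h import *
print(observe())
for n in('scene','top'):
    s=save(n,n+'1'); print({k:v for k,v in s.items() if k not in('pixels','z_map')})
E
```

```text
pics
{'time_s': 0.0, 'qpos': array([-1.00732286e+00,  4.08415245e-02,  8.37710432e-02, -4.79153282e-04,
       -1.61551208e+00, -3.33673261e-01]), 'joint_velocities': array([ 0.00126434, -0.00033404, -0.00038755, -0.0011733 ,  0.00133798,
       -0.00063394]), 'tau': array([-5.43219630e-04, -3.68196309e+01,  3.47405541e+01,  6.93225816e+00,
       -5.52595084e-03, -2.08520851e-05]), 'tcp_pos': array([ 0.13666578, -0.58390736,  0.24723709]), 'ee_rot': array([ 0.43883328,  0.55439967, -0.55366277, -0.4399135 ]), 'contact_force': array([-0.90232614, -0.68315656, -0.15176405]), 'moment': array([-0.02661796, -0.00150956, -0.0044043 ]), 'grip_width': 0.08551234853155029}
{'vertical_fov': 50.356531371824964, 'cx': 320.21380077115407, 'cy': 244.95565019361814, 'view': array([[ 0.22475025,  0.97439674,  0.00618975, -0.12902722],
       [-0.71087209,  0.15961557,  0.68496988,  0.31031103],
       [ 0.66644444, -0.15834727,  0.72854509, -1.68341931],
       [ 0.        ,  0.        ,  0.        ,  1.        ]])}
{'vertical_fov': 43.35439998391472, 'cx': 330.416913942514, 'cy': 235.71618455786648, 'view': array([[ 0.01679765, -0.9997951 ,  0.01129624, -0.02026631],
       [ 0.99355888,  0.01795702,  0.11188522, -0.57152516],
       [-0.11206514,  0.00934407,  0.99365693, -1.46347694],
       [ 0.        ,  0.        ,  0.        ,  1.        ]])}
```

View pics/scene1.png

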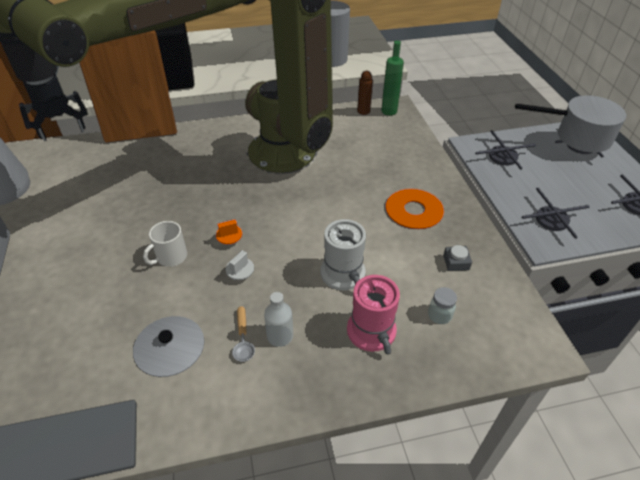

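View pics/top1.png

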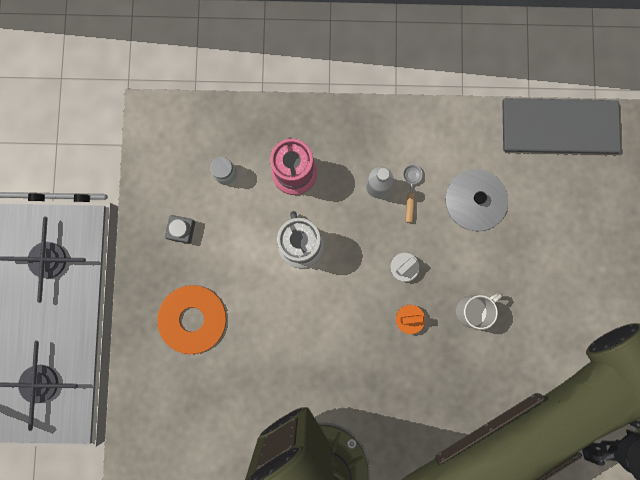

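The white dispenser (top view 300,242) is the one meant; the pink one (293,165) isn't. The white cap (405,267) is the one meant; the orange one (411,320) isn't. I'll confirm both in an enlarged crop.

Run:
```python
from h import *
s=load('top1');im=s['pixels'][:,:,::-1]
a=cv2.resize(im[205:285,255:355],None,fx=7,fy=7,interpolation=3)[:, :]
b=cv2.resize(im[235:305,370:450],None,fx=7,fy=7,interpolation=3)
cv2.imwrite('pics/cropA.png',a);cv2.imwrite('pics/cropB.png',b)
W=pts(s)
def stat(u0,u1,v0,v1,z0,z1):
    w=W[v0:v1,u0:u1].reshape(-1,3); w=w[(w[:,2]>z0)&(w[:,2]<z1)]
    (cx,cy),(a,b),ang=cv2.minAreaRect(w[:,:2].astype('f4')); print(len(w),'mean',w.mean(0).round(4),'rect',round(cx,4),round(cy,4),round(a,4),round(b,4),round(ang,1)); print(cv2.minEnclosingCircle(w[:,:2].astype('f4')))
    return w
print('bar');stat(375,440,240,300,.055,.085)
print('flange');stat(375,440,240,300,.018,.04)
print('disp');stat(265,340,205,280,.130,.16)
for n,(u,v) in dict(pink=(293,165),bottle=(380,182),mug=(480,312),orange=(411,320),lid=(480,198),ring=(190,290)).items(): print(n,W[v,u].round(3))
```

```text
bar
144 mean [ 0.4985 -0.1938  0.0683] rect 0.4989 -0.1945 0.016 0.0495 42.2
((0.49871402978897095, -0.19511479139328003), 0.025347141548991203)
flange
499 mean [ 0.4987 -0.1932  0.0287] rect 0.5002 -0.194 0.0695 0.0704 1.2
((0.4999711215496063, -0.19455501437187195), 0.03656897321343422)
disp
989 mean [0.5509 0.0638 0.1429] rect 0.5502 0.0638 0.0971 0.0989 0.7
((0.5508050918579102, 0.06376603990793228), 0.05006309971213341)
pink [0.731 0.082 0.108]
bottle [ 0.692 -0.124  0.119]
mug [ 0.39  -0.385  0.012]
orange [ 0.369 -0.205  0.072]
lid [ 0.671 -0.379  0.046]
ring [0.432 0.336 0.008]
```

View pics/cropA.png

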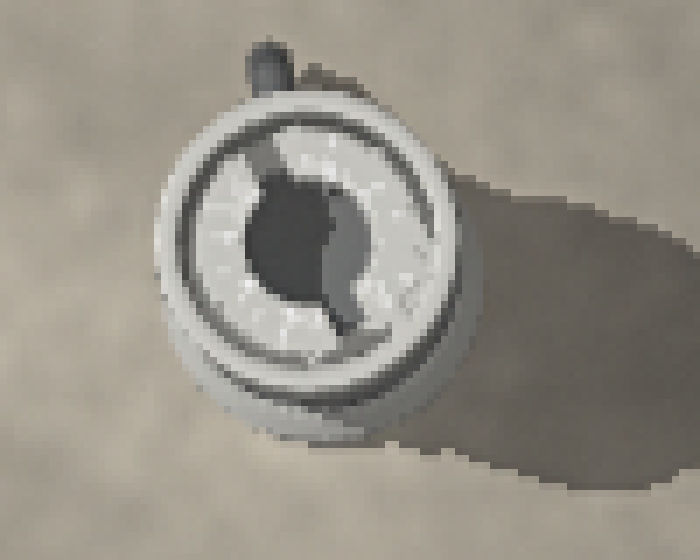

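View pics/cropB.png

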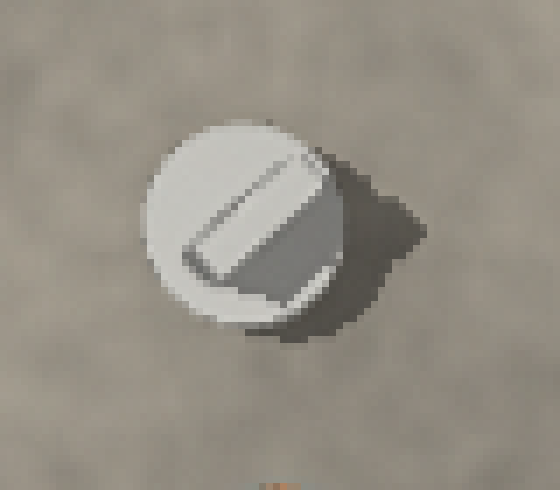

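The top view confirms the white dispenser: slots run from crop pixel (262,155) to (355,335), with the spout at (270,60). In the second crop is the white cap, with its bar running from lower-left (205,265) to upper-right (310,165). Next I'll work out the move that puts the tool above the cap.

```bash
cat >> h.py <<'E'
from scipy.spatial.transform import Rotation as R
def goto(p,xang=None):
    o=observe(); r=R.from_quat(o['ee_rot']).as_matrix(); d=(np.array(p)-o['tcp_pos'])*1000
    xa=np.degrees(np.arctan2(r[1,0],r[0,0]))
    print('t',o['time_s'],'tcp',o['tcp_pos'].round(4),'xang',xa.round(2),'ydir',r[:,1].round(4),'q6',o['qpos'][5].round(3),'F',o['contact_force'].round(2),'M',o['moment'].round(3),'w',round(o['grip_width'],4))
    print('shift tool at present:',(r.T@d).round(1))
    if xang is not None:
        for k in(0,180):
            dy=(xang+k-xa+180)%360-180
            print('yaw (about tool y):',(-dy).round(2))
E
python3 - <<'E'
from h import *
goto([.499,-.194,.2],42.2)
s=load('top1');W=pts(s)
# slot: points in cup with low depth vs. plate
w=W[205:285,255:355].reshape(-1,3); c=np.array([.5505,.0637])
d=np.linalg.norm(w[:,:2]-c,axis=1)
for z0,z1 in((.143,.15),(.135,.143)):
    k=(w[:,2]>z0)&(w[:,2]<z1)&(d<.06); q=w[k];print(len(q),q.mean(0),cv2.minEnclosingCircle(q[:,:2].astype('f4')))
# pixels (crop->image) to world at z=.14
f=240/np.tan(np.radians(s['vertical_fov'])/2);iv=np.linalg.inv(s['view'])
def ray(u,v,z):
    D=iv[:3,:3]@[(u-s['cx'])/f,-(v-s['cy'])/f,-1];C=iv[:3,3];return (C+D*(z-C[2])/D[2])
a=ray(255+262/7,205+155/7,.14);b=ray(255+355/7,205+335/7,.14);print(a,b,np.degrees(np.arctan2(*(a-b)[[1,0]])))
print('hole centre',ray(255+308/7,205+240/7,.14))
E
```

```text
t 0.1 tcp [ 0.1367 -0.584   0.2474] xang 103.17 ydir [-5.0e-04  1.5e-03 -1.0e+00] q6 -0.334 F [-0.29  0.03 -0.46] M [-0.026 -0.011  0.056] w 0.0854
shift tool at present: [ 297.1   47.8 -441.6]
yaw (about tool y): 60.97
yaw (about tool y): -119.03
431 [0.55050388 0.06411432 0.14592019] ((0.5508689880371094, 0.0638609305024147), 0.04984953626990318)
477 [0.5515834  0.06422849 0.13982242] ((0.5508429408073425, 0.06378596276044846), 0.050038713961839676)
[0.5778898  0.07839088 0.14      ] [0.51913204 0.04659024 0.14      ] 28.422965140602464
hole centre [0.55008889 0.06265551 0.14      ]
```

Emit:
servo_tool(
  series=[
    [30, 0, -44, 0],
    [30, 0, -44, 0],
    [30, 0, -44, 0],
    [30, 0, -44, 0],
    [30, 0, -44, 0],
    [30, 0, -44, 0],
    [30, 0, -44, 0],
    [30, 0, -44, 0],
    [30, 0, -44, 0],
    [30, 0, -44, 0],
  ],
  hand=1,
)

```text
time_s: 1.35
tcp_pos: [0.5047, -0.1804, 0.2433]
ee_rot: [0.438, 0.554, -0.551, -0.444]
contact_force: [-0.3, -0.8, -0.2]
grip_width: 0.0855
```

Emit:
servo_tool(
  series=[
    [0, 0, 0, 10.2],
    [0, 0, 0, 10.2],
    [0, 0, 0, 10.2],
    [0, 0, 0, 10.2],
    [0, 0, 0, 10.2],
    [0, 0, 0, 10.2],
    [0, 0, 0, 0],
  ],
)

```text
time_s: 2.22
tcp_pos: [0.5059, -0.1758, 0.2383]
ee_rot: [-0.659, -0.239, 0.246, 0.669]
contact_force: [-0.0, -0.1, 0.8]
grip_width: 0.0853
```

Run:
```python
from h import *
goto([.499,-.194,.2],42.2)
s=save('wrist','w1');print({k:v for k,v in s.items() if k not in('pixels','z_map')})
```

```text
t 2.225 tcp [ 0.5059 -0.1758  0.2383] xang 40.11 ydir [-0.0128  0.0101 -0.9999] q6 -2.476 F [-0.02 -0.08  0.79] M [ 0.014 -0.014 -0.082] w 0.0853
shift tool at present: [-16.9  38.2 -10.1]
yaw (about tool y): -2.09
yaw (about tool y): 177.91
{'vertical_fov': 65.70646984690485, 'cx': 319.40239938900874, 'cy': 242.6539733493346, 'mount': array([[ 9.99999359e-01, -4.42465274e-04,  1.04184653e-03,
         9.51442513e-04],
       [ 1.12748672e-03,  3.08083893e-01, -9.51358525e-01,
        -1.26248355e-01],
       [ 9.99669777e-05,  9.51359091e-01,  3.08084194e-01,
         8.08349417e-02],
       [ 0.00000000e+00,  0.00000000e+00,  0.00000000e+00,
         1.00000000e+00]])}
```

View pics/w1.png

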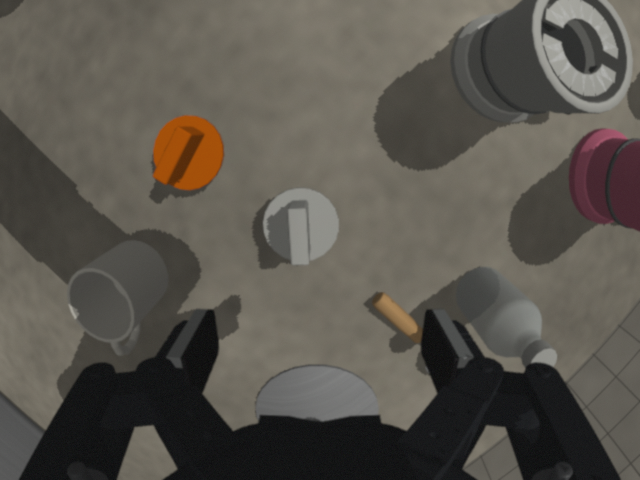

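The wrist view shows the white cap at (300,228), the orange cap at (188,153), and the dispenser mouth at (582,45). I'll localise the cap in the wrist view.

```bash
cat >> h.py <<'E'
def wpts(s,o):
    z=s['z_map'];f=240/np.tan(np.radians(s['vertical_fov'])/2)
    v,u=np.mgrid[0:480,0:640].astype(float)
    a=u-s['cx'];b=v-s['cy'];r=np.hypot(a,b)+1e-9;t=np.tan(r/f)
    P=np.stack([a/r*t*z,-b/r*t*z,-z,np.ones_like(z)],-1)
    T=np.eye(4);T[:3,:3]=R.from_quat(o['ee_rot']).as_matrix();T[:3,3]=o['tcp_pos']
    return (P@(T@s['mount']).T)[...,:3]
E
python3 - <<'E'
from h import *
o=observe();print(o['qpos'].round(3))
W=wpts(load('w1'),o)
print(W[350:352,200:202],W[300,60],W[100,300])
def stat(u0,u1,v0,v1,z0,z1):
    w=W[v0:v1,u0:u1].reshape(-1,3); w=w[(w[:,2]>z0)&(w[:,2]<z1)]
    print(len(w),w.mean(0).round(4),cv2.minAreaRect(w[:,:2].astype('f4')),cv2.minEnclosingCircle(w[:,:2].astype('f4')))
stat(250,350,180,275,.060,.078)
stat(250,350,180,275,.018,.036)
stat(500,640,0,120,.125,.16)
E
```

```text
[ 0.034 -0.119 -0.084 -0.011 -1.618 -2.474]
[[[ 0.47044502 -0.19899855  0.25754229]
  [ 0.47075612 -0.19890872  0.25730464]]

 [[ 0.47058758 -0.19885855  0.25821003]
  [ 0.47108578 -0.19983531  0.25660562]]] [ 3.15407505e-01 -4.85612407e-01  1.50035163e-04] [ 0.41998331 -0.10352972  0.00053047]
1134 [ 0.4962 -0.1918  0.0683] ((0.49691274762153625, -0.19294314086437225), (0.01632269285619259, 0.04963397979736328), 42.21792221069336) ((0.49723881483078003, -0.19267629086971283), 0.02549510821700096)
3176 [ 0.4956 -0.1899  0.0286] ((0.4965090751647949, -0.19236662983894348), (0.07109367847442627, 0.07014912366867065), 37.675594329833984) ((0.49698305130004883, -0.19336970150470734), 0.03639998659491539)
8980 [0.5485 0.0562 0.1406] ((0.5528558492660522, 0.06158338487148285), (0.10193873941898346, 0.08818726986646652), 53.838104248046875) ((0.5479669570922852, 0.06525223702192307), 0.051164064556360245)
```

Emit:
servo_tool(
  series=[
    [-8, 25, -4, -1],
    [-8, 25, -4, -1],
    [0, 20, 0, 0],
    [0, 15, 0, 0],
    [0, 0, 0, 0],
    [0, 0, 0, 0],
  ],
)

```text
time_s: 3.02
tcp_pos: [0.4981, -0.1919, 0.1514]
ee_rot: [-0.652, -0.258, 0.263, 0.662]
contact_force: [0.3, -0.5, -0.1]
grip_width: 0.0854
```

Run:
```python
from h import *
goto([.4975,-.1932,.051],42.2)
o=observe();s=save('wrist','w2')
W=wpts(s,o);m=cv2.circle(np.zeros((480,640),'u1'),(300,240),400,1,-1)
for z0,z1 in((.060,.078),(.018,.036)):
    w=W.reshape(-1,3); w=w[(w[:,2]>z0)&(w[:,2]<z1)&(np.hypot(w[:,0]-.498,w[:,1]+.193)<.045)]
    print(len(w),w.mean(0).round(4),cv2.minAreaRect(w[:,:2].astype('f4')),cv2.minEnclosingCircle(w[:,:2].astype('f4')))
```

```text
t 3.025 tcp [ 0.4981 -0.1919  0.1514] xang 43.31 ydir [-0.0116  0.0099 -0.9999] q6 -2.387 F [ 0.32 -0.54 -0.09] M [ 0.01  -0.038 -0.004] w 0.0854
shift tool at present: [ -1.2 100.4  -2.1]
yaw (about tool y): 1.11
yaw (about tool y): -178.89
2097 [ 0.4956 -0.1914  0.0683] ((0.4969390630722046, -0.1928200125694275), (0.01598994992673397, 0.05004583299160004), 42.83188247680664) ((0.4969123601913452, -0.19299554824829102), 0.025720102712512016)
5576 [ 0.4944 -0.1901  0.0286] ((0.49635106325149536, -0.19236509501934052), (0.0713135153055191, 0.06978260725736618), 41.744728088378906) ((0.49701425433158875, -0.19328294694423676), 0.03611934185028076)
```

View pics/w2.png

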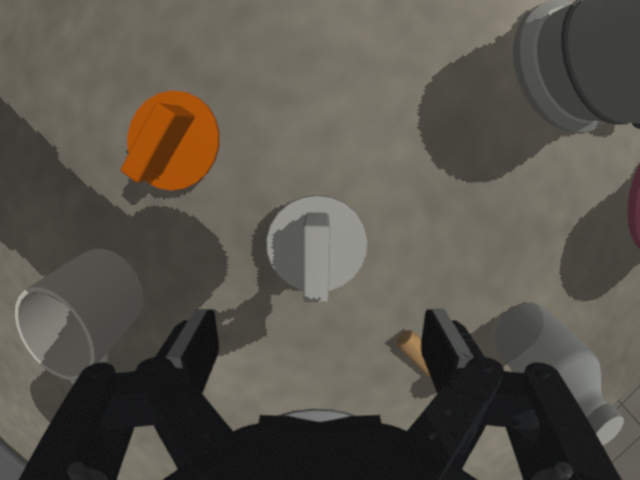

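The cap sits at (318,245) with its bar along the image vertical, square to the jaws. I'll descend.

Emit:
servo_tool(
  series=[
    [-1, 30, -1, 0.8],
    [-1, 30, -1, 0],
    [0, 20, 0, 0],
    [0, 12, 0, 0],
    [0, 5, 0, 0],
    [0, 0, 0, 0],
  ],
)

```text
time_s: 3.82
tcp_pos: [0.5008, -0.1941, 0.0578]
ee_rot: [-0.656, -0.258, 0.257, 0.662]
contact_force: [0.3, 0.2, 0.5]
grip_width: 0.0856
```

Run:
```python
from h import *
goto([.4972,-.193,.051],42.5)
```

```text
t 3.825 tcp [ 0.5008 -0.1941  0.0578] xang 42.64 ydir [-0.0016  0.0082 -1.    ] q6 -2.394 F [0.32 0.2  0.51] M [-0.044  0.008  0.006] w 0.0856
shift tool at present: [-2.   6.8  3.2]
yaw (about tool y): 0.14
yaw (about tool y): -179.86
```

Emit:
servo_tool(
  series=[
    [-2, 6, 3, 0],
    [0, 0, 0, 0],
  ],
)

```text
time_s: 4.08
tcp_pos: [0.4978, -0.1932, 0.0527]
ee_rot: [-0.656, -0.258, 0.256, 0.661]
contact_force: [0.8, -0.1, -0.3]
grip_width: 0.0855
```

Run:
```python
from h import *
goto([.4972,-.193,.051],42.5)
```

```text
t 4.075 tcp [ 0.4978 -0.1932  0.0527] xang 42.65 ydir [ 4.e-04  8.e-03 -1.e+00] q6 -2.396 F [ 0.81 -0.09 -0.26] M [-0.032  0.042 -0.005] w 0.0855
shift tool at present: [-0.3  1.7  0.5]
yaw (about tool y): 0.15
yaw (about tool y): -179.85
```

Emit:
servo_tool(
  series=[
    [0, 1, 0, 0],
    [0, 0, 0, 0],
    [0, 0, 0, 0],
    [0, 0, 0, 0],
    [0, 0, 0, 0],
    [0, 0, 0, 0],
    [0, 0, 0, 0],
    [0, 0, 0, 0],
  ],
  hand=-1,
)

```text
time_s: 5.08
tcp_pos: [0.4982, -0.1932, 0.0525]
ee_rot: [-0.656, -0.259, 0.256, 0.661]
contact_force: [0.2, 0.6, 0.3]
grip_width: 0.0152
```

Run:
```python
from h import *
goto([.5,-.15,.25],42.5)
```

```text
t 5.075 tcp [ 0.4982 -0.1932  0.0525] xang 42.66 ydir [ 0.0016  0.0078 -1.    ] q6 -2.396 F [0.2  0.56 0.25] M [ 0.037  0.024 -0.014] w 0.0152
shift tool at present: [  31.9 -197.2   31.5]
yaw (about tool y): 0.16
yaw (about tool y): -179.84
```

Grasped (15 mm opening). I'll lift and move towards the dispenser.

Emit:
servo_tool(
  series=[
    [0, -15, 0, 0],
    [0, -30, 0, 0],
    [0, -40, 0, 0],
    [0, -40, 0, 0],
    [0, -40, 0, 0],
    [0, -30, 0, 0],
    [0, 0, 0, 0],
  ],
)

```text
time_s: 5.95
tcp_pos: [0.4969, -0.1954, 0.2596]
ee_rot: [-0.657, -0.259, 0.255, 0.66]
contact_force: [0.7, -1.3, -0.9]
grip_width: 0.015
```

Run:
```python
from h import *
goto([.5505,.0637,.25],118.5)
o=observe();s=save('wrist','w3')
```

```text
t 5.95 tcp [ 0.4969 -0.1954  0.2596] xang 42.64 ydir [ 0.0043  0.0065 -1.    ] q6 -2.396 F [ 0.67 -1.25 -0.95] M [-0.052  0.025  0.008] w 0.015
shift tool at present: [214.9  11.5 154.2]
yaw (about tool y): -75.86
yaw (about tool y): 104.14
```

View pics/w3.png

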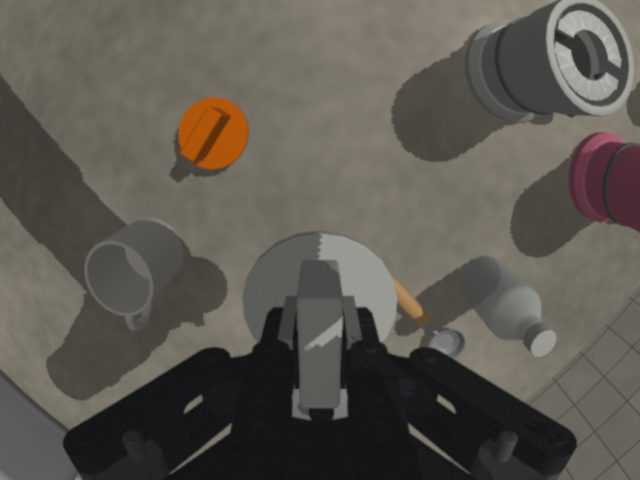

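Run:
```python
from h import *
goto([.471,.021,.26],118.5)
```

```text
t 6.0 tcp [ 0.4965 -0.1951  0.2578] xang 42.64 ydir [ 0.0021  0.0073 -1.    ] q6 -2.396 F [-0.4  -0.43 -1.3 ] M [ 0.019 -0.011 -0.009] w 0.0151
shift tool at present: [127.6  -0.7 176.2]
yaw (about tool y): -75.86
yaw (about tool y): 104.14
```

Emit:
servo_tool(
  series=[
    [21, 0, 29, 0],
    [21, 0, 29, 0],
    [21, 0, 29, 0],
    [21, 0, 29, 0],
    [21, 0, 29, 0],
    [21, 0, 29, 0],
    [0, 0, 0, 0],
  ],
)

```text
time_s: 6.88
tcp_pos: [0.4669, 0.0245, 0.2506]
ee_rot: [-0.655, -0.253, 0.26, 0.663]
contact_force: [-0.8, -0.7, -1.0]
grip_width: 0.0152
```

Emit:
servo_tool(
  series=[
    [0, 0, 0, -9.5],
    [0, 0, 0, -9.5],
    [0, 0, 0, -9.5],
    [0, 0, 0, -9.5],
    [0, 0, 0, -9.5],
    [0, 0, 0, -9.5],
    [0, 0, 0, -9.5],
    [0, 0, 0, -9.5],
    [0, 0, 0, 0],
    [0, 0, 0, 0],
  ],
)

```text
time_s: 8.12
tcp_pos: [0.4636, 0.0191, 0.2415]
ee_rot: [-0.342, -0.61, 0.618, 0.36]
contact_force: [0.6, -0.6, -0.2]
grip_width: 0.0154
```

Run:
```python
from h import *
goto([.471,.021,.26],118.5)
o=observe();print(o['qpos'].round(2));s=save('wrist','w4'); np.save('pics/o4.npy',o,allow_pickle=True)
```

```text
t 8.125 tcp [0.4636 0.0191 0.2415] xang 120.53 ydir [-0.0281  0.0019 -0.9996] q6 -1.506 F [ 0.57 -0.57 -0.21] M [-0.009 -0.067  0.031] w 0.0154
shift tool at present: [ -1.8 -18.7  -7. ]
yaw (about tool y): 2.03
yaw (about tool y): -177.97
[ 0.47 -0.3  -0.23 -0.01 -1.67 -1.51]
```

View pics/w4.png

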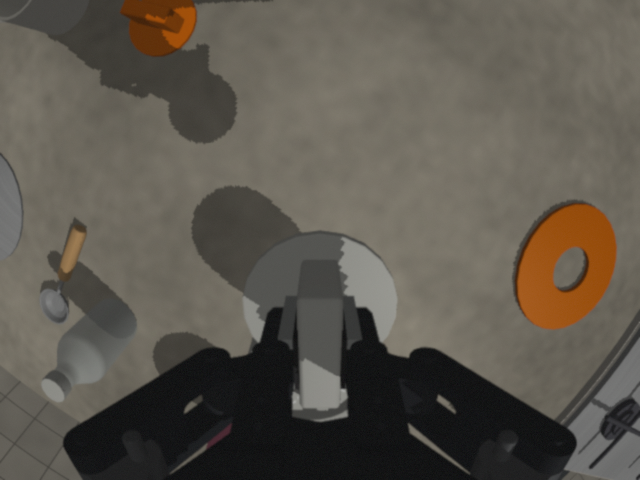

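The dispenser is hidden behind the held cap because image-up is tool +z. I'll view it from the far side instead.

Run:
```python
from h import *
goto([.635,.108,.27],118.5)
```

```text
t 8.175 tcp [0.4635 0.0191 0.2415] xang 120.56 ydir [-0.0282  0.0019 -0.9996] q6 -1.506 F [-0.21  0.96 -1.28] M [ 0.045 -0.09   0.042] w 0.015
shift tool at present: [ -10.2  -33.2 -192.1]
yaw (about tool y): 2.06
yaw (about tool y): -177.94
```

Emit:
servo_tool(
  series=[
    [0, -35, 0, 0],
    [-2, 0, -35, 0],
    [-2, 0, -40, 0],
    [-2, 0, -40, 0],
    [-2, 0, -40, 0],
    [-2, 0, -35, 0],
    [0, 0, 0, 2],
    [0, 0, 0, 0],
  ],
)

```text
time_s: 9.18
tcp_pos: [0.6391, 0.1077, 0.2713]
ee_rot: [-0.358, -0.6, 0.61, 0.376]
contact_force: [-1.2, -0.6, -1.9]
grip_width: 0.0152
```

Run:
```python
from h import *
goto([.635,.108,.27],118.5)
o=observe();print(o['qpos'].round(2));s=save('wrist','w5'); np.save('pics/o5.npy',o,allow_pickle=True)
```

```text
t 9.175 tcp [0.6391 0.1077 0.2713] xang 117.53 ydir [-0.0292  0.001  -0.9996] q6 -1.559 F [-1.2  -0.58 -1.88] M [ 0.027 -0.072 -0.013] w 0.0152
shift tool at present: [2.1 1.4 3.4]
yaw (about tool y): -0.97
yaw (about tool y): 179.03
[ 0.47  0.2   0.3  -0.01 -1.7  -1.56]
```

View pics/w5.png

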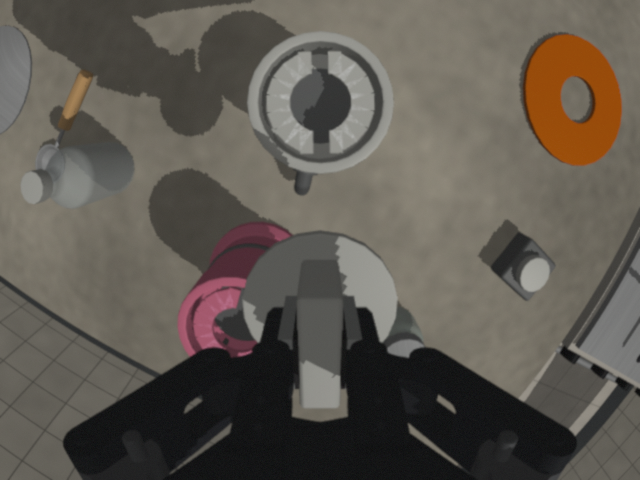

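The mouth is clearly visible: hole centre near (321,102), slots near (321,60) and (321,150), almost parallel to the held bar. I'll measure them.

```bash
cat > m.py <<'E'
from h import *
from scipy.optimize import least_squares
def cfit(q):
    r=least_squares(lambda p:np.hypot(q[:,0]-p[0],q[:,1]-p[1])-p[2],[*q.mean(0)[:2],.04],loss='soft_l1',f_scale=.0005);return r.x
def mouth(n,o):
    s=load(n);W=wpts(s,o);c=np.array([.5505,.0637])
    d=np.linalg.norm(W[...,:2]-c,axis=-1)
    rim=(W[...,2]>.1435)&(W[...,2]<.150)&(d<.06)&(d>.035)
    print('rimz',W[rim][:,2].mean())
    k=np.ones((3,3),'u1')
    # rim outer boundary
    q=W[rim][:,:2]; h=cv2.convexHull(q.astype('f4'))[:,0]; print('rim hull fit',cfit(h).round(4))
    plate=(W[...,2]>.137)&(W[...,2]<.1425)&(d<.043)
    q=W[plate];print('platez',q[:,2].mean(),len(q)); c=cfit(h)[:2]
    a=np.arctan2(q[:,1]-c[1],q[:,0]-c[0]);r=np.hypot(q[:,1]-c[1],q[:,0]-c[0])
    k=(r>.024)&(r<.039); hist,e=np.histogram(np.degrees(a[k]),90,(-180,180))
    print(hist)
    # slot direction: fit max of gaps under 180 symmetry
    best=[]
    for th in np.radians(np.arange(5,60,.25)):
        n=np.array([-np.sin(th),np.cos(th)]);t=np.abs((q[k][:,:2]-c)@n)
        best.append((t<.005).sum())
    best=np.array(best);i=np.where(best<=best.min()+8)[0];print('slot',np.arange(5,60,.25)[i].mean(),best.min())
    kh=(r<.0235);
    inner=q[kh]; print('hole n',len(inner))
    # hole fit: nearest plate points by angle
    pts=[]
    for b in np.arange(-180,180,6):
        m=np.abs((np.degrees(a)-b+180)%360-180)<3
        if m.sum()>3: pts.append((r[m].min(),b))
    P=np.array([[c[0]+R_*np.cos(np.radians(b)),c[1]+R_*np.sin(np.radians(b))] for R_,b in pts if R_<.026]);print('hole fit',cfit(P).round(4),len(P))
    return W
def cap(W,o):
    r=R.from_quat(o['ee_rot']).as_matrix(); T=(W-o['tcp_pos'])@r
    m=(np.abs(T[...,0])<.012)&(T[...,1]>-.03)&(T[...,1]<-.005)&(np.abs(T[...,2])<.04)
    q=T[m];print('bar top y',np.median(q[:,1]),len(q)); q=q[np.abs(q[:,1]-np.median(q[:,1]))<.002]
    print('bar rect tool x,z',cv2.minAreaRect(q[:,[0,2]].astype('f4')))
    m=(T[...,1]>.012)&(T[...,1]<.035)&(np.hypot(T[...,0],T[...,2])<.045)
    q=T[m];print('flange',np.median(q[:,1]),len(q)); q=q[np.abs(q[:,1]-np.median(q[:,1]))<.003];h=cv2.convexHull(q[:,[0,2]].astype('f4'))[:,0];h=h[h[:,1]>.005];print('flange fit tool x,z',cfit(h).round(4))
    A=np.c_[q[:,[0,2]],np.ones(len(q))];print('flange tilt',np.linalg.lstsq(A,q[:,1],rcond=None)[0].round(4))
E
python3 - <<'E'
from m import *
o=np.load('pics/o5.npy',allow_pickle=True).item()
W=mouth('w5',o);cap(W,o)
E
```

```text
rimz 0.1464080688755513
rim hull fit [0.5488 0.0654 0.0497]
platez 0.1405762357673667 5543
[57 61 57 54 23  0  0  0  0 14 52 56 64 57 55 54 57 61 54 57 56 58 55 55
 55 57 60 59 50 60 54 60 59 59 56 58 56 59 55 59 58 57 57 56 57 57 60 60
 54 22  0  0  0  0  9 47 61 64 58 57 54 56 56 57 58 56 59 57 60 58 59 56
 53 59 48 64 53 58 56 55 56 57 59 58 53 54 59 57 56 53]
slot 28.375 0
hole n 655
hole fit [0.549  0.0655 0.0211] 54
bar top y -0.01605518840009577 6897
bar rect tool x,z ((-0.0006329305469989777, -0.0009613111615180969), (0.0501246377825737, 0.023800691589713097), 86.94992065429688)
flange 0.023915332927341174 8613
flange fit tool x,z [ 0.0019 -0.0012  0.0357]
flange tilt [-0.0005  0.0055  0.0239]
```

Run:
```python
from m import *
o=np.load('pics/o5.npy',allow_pickle=True).item();s=load('w5')
W=wpts(s,o);r=R.from_quat(o['ee_rot']).as_matrix(); T=(W-o['tcp_pos'])@r
im=s['pixels'][:,:,::-1]
m=(np.abs(T[...,1]-.024)<.0025)&(np.hypot(T[...,0],T[...,2])<.045); m[300:]=0
m=cv2.morphologyEx(m.astype('u1'),cv2.MORPH_OPEN,np.ones((5,5)))
h=cv2.convexHull(T[m>0][:,[0,2]].astype('f4'))[:,0]; h=h[h[:,1]>.0]
print(cfit(h).round(4),len(h),h.min(0),h.max(0))
m=(np.abs(T[...,1]+.016)<.0015)&(np.abs(T[...,0])<.0095)&(np.abs(T[...,2])<.04)
ms=T[m]
for z0 in np.arange(-.024,.026,.004):
    q=ms[np.abs(ms[:,2]-z0)<.002]
    if len(q): print(z0.round(3),np.percentile(q[:,0],[0,2,98,100]).round(4),len(q))
cv2.imwrite('pics/crop5.png',cv2.resize(im[225:425,220:420],None,fx=3,fy=3))
```

```text
[ 0.0019 -0.0009  0.0354] 36 [-0.03312588  0.00247611] [0.03718616 0.03429958]
-0.024 [-0.0058 -0.0056  0.0088  0.0092] 227
-0.02 [-0.0061 -0.0056  0.0091  0.0095] 294
-0.016 [-0.006  -0.0055  0.009   0.0095] 311
-0.012 [-0.0057 -0.0054  0.0092  0.0093] 317
-0.008 [-0.0057 -0.0057  0.0092  0.0095] 352
-0.004 [-0.0056 -0.0056  0.0093  0.0095] 360
0.0 [-0.0055 -0.0054  0.0093  0.0094] 367
0.004 [-0.0058 -0.0057  0.0091  0.0094] 398
0.008 [-0.0093 -0.0057  0.0091  0.0094] 412
0.012 [-0.0094 -0.0084  0.0091  0.0094] 486
0.016 [-0.0058 -0.0055  0.009   0.0093] 446
0.02 [-0.0061 -0.0056  0.0091  0.0095] 499
0.024 [-0.0059 -0.0052  0.0091  0.0094] 209
```

View pics/crop5.png

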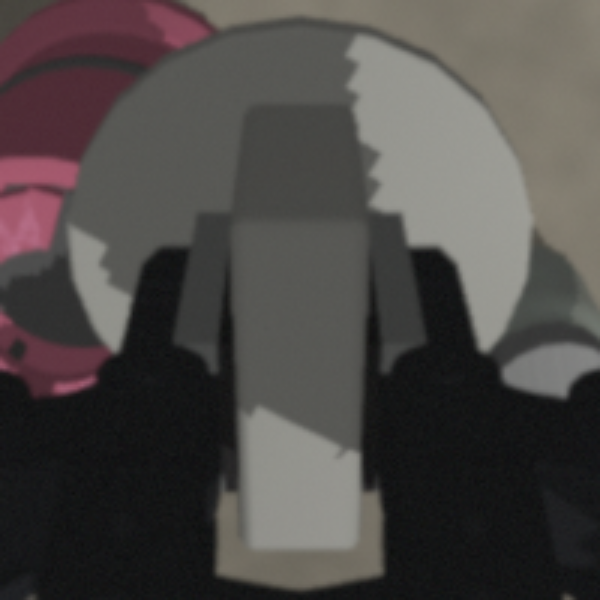

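```bash
cat >> h.py <<'E'
M=np.array([.549,.0655])
def over(h,depth=.040,slot=28.4):
    """tool shift so that cap axis at lug level is over mouth (wrist-measured), lug underside h above plate"""
    o=observe(); r=R.from_quat(o['ee_rot']).as_matrix()
    p=o['tcp_pos']+r@[.0019,.042,-.001]
    goto(o['tcp_pos']+np.array([M[0],M[1],.1405+h])-p,slot+90)
    print('lug centre off mouth mm (tool x,z)',((p-[M[0],M[1],0])@r*1000)[[0,2]].round(2),'lug h over plate',round((p[2]-.1405)*1000,2))
E
python3 - <<'E'
from h import *
over(.03)
E
```

```text
t 9.225 tcp [0.6389 0.1077 0.271 ] xang 117.57 ydir [-0.0296  0.0011 -0.9996] q6 -1.559 F [-0.3  -0.05 -2.17] M [-0.022 -0.045 -0.016] w 0.015
shift tool at present: [ 0.8 61.1 97.6]
yaw (about tool y): -0.83
yaw (about tool y): 179.17
lug centre off mouth mm (tool x,z) [  1.69 -93.18] lug h over plate 88.56
```

Emit:
servo_tool(
  series=[
    [0, 0, 35, 0],
    [0, 10, 35, 0],
    [0, 15, 20, -0.8],
    [0, 15, 5, 0],
    [0, 5, 0, 0],
    [0, 0, 0, 0],
    [0, 0, 0, 0],
  ],
)

```text
time_s: 10.1
tcp_pos: [0.5486, 0.0604, 0.2324]
ee_rot: [-0.355, -0.605, 0.61, 0.37]
contact_force: [-0.2, -1.2, 0.4]
grip_width: 0.0151
```

```bash
sed -i 's/((p-\[M\[0\],M\[1\],0\])/((p-[M[0],M[1],p[2]])/' h.py
python3 - <<'E'
from h import *
over(.012)
o=observe();s=save('wrist','w6'); np.save('pics/o6.npy',o,allow_pickle=True)
s=save('scene','s6');im=s['pixels'][:,:,::-1];cv2.imwrite('pics/s6c.png',cv2.resize(im[130:330,260:460],None,fx=3,fy=3))
E
```

```text
t 10.1 tcp [0.5486 0.0604 0.2324] xang 118.3 ydir [-0.0208  0.0043 -0.9998] q6 -1.542 F [-0.16 -1.16  0.38] M [ 0.006 -0.049 -0.013] w 0.0151
shift tool at present: [ 1.3 37.9 -3.1]
yaw (about tool y): -0.1
yaw (about tool y): 179.9
lug centre off mouth mm (tool x,z) [-1.84  2.51] lug h over plate 49.91
```

View pics/w6.png

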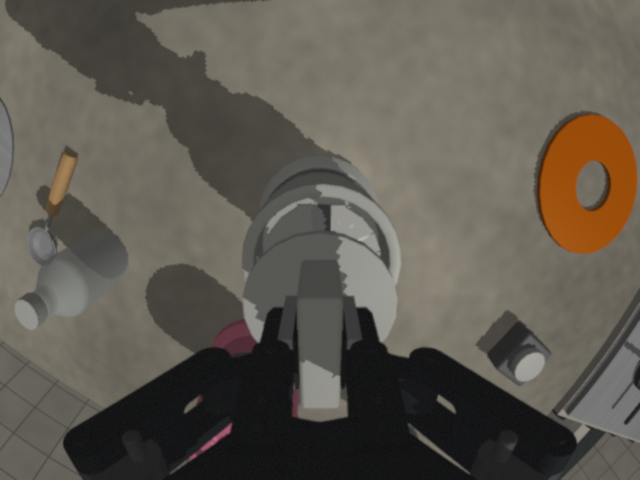

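View pics/s6c.png

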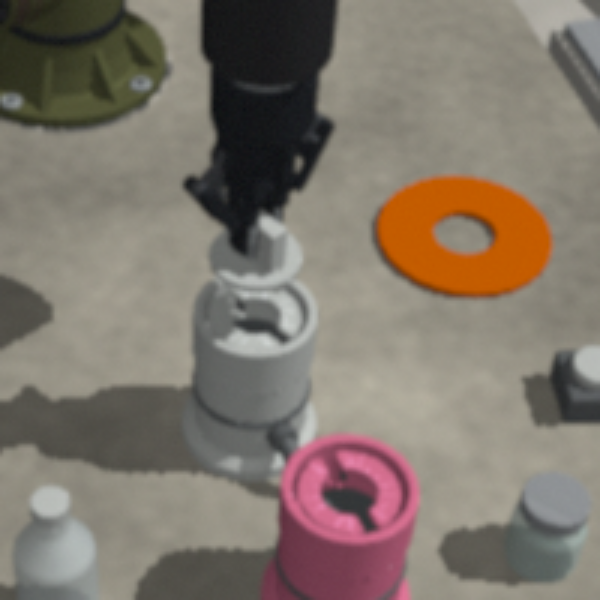

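The cap hangs above the mouth, with the rim visible at (250–400, 190–250) and the slot at (323,218). I'll refit the rim from this nearer view.

Run:
```python
from m import *
o=np.load('pics/o6.npy',allow_pickle=True).item();s=load('w6');W=wpts(s,o)
r=R.from_quat(o['ee_rot']).as_matrix();T=(W-o['tcp_pos'])@r
d=np.hypot(W[...,0]-.549,W[...,1]-.0655)
m=(W[...,2]>.1435)&(W[...,2]<.15)&(d<.06)&(d>.035);print(m.sum())
q=W[m][:,:2]
c=M.copy()
for it in range(3):
    a=np.arctan2(q[:,1]-c[1],q[:,0]-c[0]);rr=np.hypot(*(q-c).T);O=[];I=[]
    for b in np.arange(-180,180,3):
        k=np.abs((np.degrees(a)-b+180)%360-180)<1.5
        if k.sum()>8: O.append(q[k][rr[k].argmax()]);I.append(q[k][rr[k].argmin()])
    O=np.array(O);
    f=least_squares(lambda p:np.hypot(O[:,0]-p[0],O[:,1]-p[1])-.0498,c,loss='soft_l1',f_scale=.0005).x
    I=np.array(I);g=least_squares(lambda p:np.hypot(I[:,0]-p[0],I[:,1]-p[1])-.042,c,loss='soft_l1',f_scale=.0005).x
    print(f.round(4),cfit(O).round(4),len(O),g.round(4)); c=f
m=(np.abs(T[...,1]-.024)<.0025)&(np.hypot(T[...,0],T[...,2])<.045); m[300:]=0
m=cv2.morphologyEx(m.astype('u1'),cv2.MORPH_OPEN,np.ones((5,5)))
h=cv2.convexHull(T[m>0][:,[0,2]].astype('f4'))[:,0]; h=h[h[:,1]>.0];print(cfit(h).round(4))
```

```text
3353
[0.5489 0.0654] [0.5484 0.0651 0.0493] 68 [0.5489 0.0654]
[0.5489 0.0654] [0.5484 0.0651 0.0493] 69 [0.5489 0.0654]
[0.5489 0.0654] [0.5484 0.0651 0.0493] 69 [0.5489 0.0654]
[ 0.0019 -0.0004  0.035 ]
```

Emit:
servo_tool(
  series=[
    [1.5, 5, -3, 0],
    [0, 12, 0, 0],
    [0, 10, 0, 0],
    [0, 5, 0, 0],
    [0, 0, 0, 0],
  ],
)

```text
time_s: 10.82
tcp_pos: [0.5499, 0.0637, 0.1966]
ee_rot: [-0.355, -0.604, 0.61, 0.37]
contact_force: [0.0, 0.3, 0.3]
grip_width: 0.0148
```

Run:
```python
from h import *
over(.006)
```

```text
t 10.825 tcp [0.5499 0.0637 0.1966] xang 118.3 ydir [-0.0233  0.0035 -0.9997] q6 -1.546 F [0.03 0.31 0.29] M [-0.061 -0.062  0.027] w 0.0148
shift tool at present: [-0.6  8.1 -0. ]
yaw (about tool y): -0.1
yaw (about tool y): 179.9
lug centre off mouth mm (tool x,z) [ 0.5  -0.15] lug h over plate 14.12
```

Emit:
servo_tool(
  series=[
    [-0.5, 4, 0, 0],
    [0, 4, 0, 0],
    [0, 2, 0, 0],
    [0, 0, 0, 0],
  ],
)

```text
time_s: 11.32
tcp_pos: [0.5502, 0.0633, 0.1866]
ee_rot: [-0.355, -0.604, 0.61, 0.37]
contact_force: [-0.1, 0.4, -1.9]
grip_width: 0.0152
```

Run:
```python
from h import *
over(0)
```

```text
t 11.325 tcp [0.5502 0.0633 0.1866] xang 118.3 ydir [-0.0221  0.0038 -0.9997] q6 -1.545 F [-0.05  0.45 -1.85] M [-0.026 -0.073  0.06 ] w 0.0152
shift tool at present: [-0.   4.1  0.1]
yaw (about tool y): -0.1
yaw (about tool y): 179.9
lug centre off mouth mm (tool x,z) [-0.05 -0.22] lug h over plate 4.12
```

Emit:
servo_tool(
  series=[
    [0, 2, 0, 0],
    [0, 2, 0, 0],
    [0, 1, 0, 0],
    [0, 0, 0, 0],
  ],
)

```text
time_s: 11.82
tcp_pos: [0.5502, 0.0633, 0.1816]
ee_rot: [-0.355, -0.604, 0.61, 0.37]
contact_force: [-0.1, -0.5, -1.3]
grip_width: 0.0147
```

Run:
```python
from h import *
over(0)
```

```text
t 11.825 tcp [0.5502 0.0633 0.1816] xang 118.3 ydir [-0.0216  0.0039 -0.9998] q6 -1.545 F [-0.08 -0.48 -1.34] M [ 0.021 -0.079  0.019] w 0.0147
shift tool at present: [ 0.  -0.9  0.3]
yaw (about tool y): -0.1
yaw (about tool y): 179.9
lug centre off mouth mm (tool x,z) [ 0.   -0.28] lug h over plate -0.89
```

Emit:
servo_tool(
  series=[
    [0, 2, 0, 0],
    [0, 1, 0, 0],
    [0, 0, 0, 0],
  ],
)

```text
time_s: 12.2
tcp_pos: [0.5501, 0.0633, 0.1784]
ee_rot: [-0.355, -0.604, 0.61, 0.37]
contact_force: [0.3, 0.5, -1.5]
grip_width: 0.0155
```

Run:
```python
from h import *
over(0)
```

```text
t 12.2 tcp [0.5501 0.0633 0.1784] xang 118.3 ydir [-0.0216  0.004  -0.9998] q6 -1.545 F [ 0.29  0.54 -1.53] M [ 0.021 -0.091  0.024] w 0.0155
shift tool at present: [ 0.  -4.1  0.3]
yaw (about tool y): -0.1
yaw (about tool y): 179.9
lug centre off mouth mm (tool x,z) [ 0.06 -0.24] lug h over plate -4.07
```

Emit:
servo_tool(
  series=[
    [0, 2, 0, 0],
    [0, 2, 0, 0],
    [0, 2, 0, 0],
    [0, 0, 0, 0],
  ],
)

```text
time_s: 12.7
tcp_pos: [0.55, 0.0634, 0.1719]
ee_rot: [-0.355, -0.604, 0.61, 0.37]
contact_force: [0.5, 0.4, -0.8]
grip_width: 0.0154
```

Run:
```python
from h import *
over(0)
```

```text
t 12.7 tcp [0.55   0.0634 0.1719] xang 118.3 ydir [-0.0217  0.004  -0.9998] q6 -1.545 F [ 0.55  0.36 -0.83] M [-0.019 -0.031  0.004] w 0.0154
shift tool at present: [ -0.  -10.6   0.3]
yaw (about tool y): -0.1
yaw (about tool y): 179.9
lug centre off mouth mm (tool x,z) [ 0.15 -0.11] lug h over plate -10.57
```

The cap has dropped through without contact. I'll press gently until the flange meets the plate.

Emit:
servo_tool(
  series=[
    [0, 1.5, 0, 0],
    [0, 1.5, 0, 0],
    [0, 0, 0, 0],
  ],
)

```text
time_s: 13.08
tcp_pos: [0.5501, 0.0633, 0.1698]
ee_rot: [-0.356, -0.605, 0.61, 0.369]
contact_force: [-1.3, -0.4, 2.0]
grip_width: 0.0152
```

Run:
```python
from h import *
over(0)
```

```text
t 13.075 tcp [0.5501 0.0633 0.1698] xang 118.31 ydir [-0.0204  0.0039 -0.9998] q6 -1.545 F [-1.32 -0.44  1.97] M [ 0.019  0.244 -0.034] w 0.0152
shift tool at present: [  0.2 -12.6   0.5]
yaw (about tool y): -0.09
yaw (about tool y): 179.91
lug centre off mouth mm (tool x,z) [ 0.02 -0.29] lug h over plate -12.65
```

Emit:
servo_tool(
  series=[
    [0, 1, 0, 0],
    [0, 0, 0, 3],
    [0, 0, 0, 3],
    [0, 0, 0, 3],
    [0, 0, 0, 0],
  ],
)

```text
time_s: 13.7
tcp_pos: [0.5504, 0.0635, 0.1699]
ee_rot: [-0.404, -0.574, 0.579, 0.416]
contact_force: [-1.5, 0.2, 1.6]
grip_width: 0.0156
```

Run:
```python
from h import *
over(0)
```

```text
t 13.7 tcp [0.5504 0.0635 0.1699] xang 109.13 ydir [-0.0187  0.0044 -0.9998] q6 -1.705 F [-1.48  0.2   1.63] M [-0.06   0.279  0.033] w 0.0156
shift tool at present: [  0.1 -12.5   1.2]
yaw (about tool y): -9.27
yaw (about tool y): 170.73
lug centre off mouth mm (tool x,z) [ 0.03 -0.99] lug h over plate -12.57
```

Emit:
servo_tool(
  series=[
    [0, 0, 0, 3],
    [0, 0, 0, 3],
    [0, 0, 0, 3],
    [0, 0, 0, 3],
    [0, 0, 0, 0],
  ],
)

```text
time_s: 14.32
tcp_pos: [0.5504, 0.0635, 0.17]
ee_rot: [-0.462, -0.527, 0.533, 0.474]
contact_force: [-0.9, -0.1, 1.2]
grip_width: 0.015
```

Run:
```python
from h import *
over(0)
```

```text
t 14.325 tcp [0.5504 0.0635 0.17  ] xang 97.16 ydir [-0.0185  0.0041 -0.9998] q6 -1.914 F [-0.86 -0.07  1.24] M [-0.124  0.287 -0.017] w 0.015
shift tool at present: [  0.1 -12.5   1.6]
yaw (about tool y): -21.24
yaw (about tool y): 158.76
lug centre off mouth mm (tool x,z) [-0.02 -1.37] lug h over plate -12.49
```

Emit:
servo_tool(
  series=[
    [0, 0, 0, 3],
    [0, 0, 0, 3],
    [0, 0, 0, 3],
    [0, 0, 0, 3],
    [0, 0, 0, 0],
  ],
)

```text
time_s: 14.95
tcp_pos: [0.5503, 0.0635, 0.17]
ee_rot: [-0.514, -0.476, 0.483, 0.525]
contact_force: [-1.0, 0.3, 1.4]
grip_width: 0.0154
```

Run:
```python
from h import *
over(0)
```

```text
t 14.95 tcp [0.5503 0.0635 0.17  ] xang 85.4 ydir [-0.0187  0.0042 -0.9998] q6 -2.12 F [-0.99  0.28  1.41] M [-0.159  0.29   0.014] w 0.0154
shift tool at present: [ -0.1 -12.5   1.9]
yaw (about tool y): -33.0
yaw (about tool y): 147.0
lug centre off mouth mm (tool x,z) [ 0.17 -1.67] lug h over plate -12.53
```

Emit:
servo_tool(
  series=[
    [0, 0, 0, 2],
    [0, 0, 0, 2],
    [0, 0, 0, 2],
    [0, 0, 0, 0],
  ],
)

```text
time_s: 15.45
tcp_pos: [0.5503, 0.0635, 0.17]
ee_rot: [-0.54, -0.446, 0.455, 0.55]
contact_force: [-1.1, -0.0, 0.7]
grip_width: 0.0154
```

Run:
```python
from h import *
goto([0,0,0],118.4)
```

```text
t 15.45 tcp [0.5503 0.0635 0.17  ] xang 79.17 ydir [-0.0186  0.0042 -0.9998] q6 -2.229 F [-1.07 -0.04  0.71] M [-0.038  0.22   0.095] w 0.0154
shift tool at present: [-165.9  179.9  525.3]
yaw (about tool y): -39.23
yaw (about tool y): 140.77
```

Emit:
servo_tool(
  series=[
    [0, 0, 0, 1.5],
    [0, 0, 0, 1.5],
    [0, 0, 0, 0],
  ],
)

```text
time_s: 15.82
tcp_pos: [0.5504, 0.0636, 0.17]
ee_rot: [-0.552, -0.431, 0.439, 0.563]
contact_force: [-0.9, 0.4, 1.0]
grip_width: 0.0152
```

Run:
```python
from h import *
goto([0,0,0],118.4)
```

```text
t 15.825 tcp [0.5504 0.0636 0.17  ] xang 75.97 ydir [-0.0185  0.0043 -0.9998] q6 -2.284 F [-0.95  0.44  1.01] M [-0.062  0.22   0.062] w 0.0152
shift tool at present: [-195.   179.9  515.2]
yaw (about tool y): -42.43
yaw (about tool y): 137.57
```

Emit:
servo_tool(
  series=[
    [0, 0, 0, 1.5],
    [0, 0, 0, 1.5],
    [0, 0, 0, 0],
  ],
)

```text
time_s: 16.2
tcp_pos: [0.5504, 0.0636, 0.17]
ee_rot: [-0.564, -0.415, 0.424, 0.574]
contact_force: [-1.1, -0.7, 1.9]
grip_width: 0.0152
```

Run:
```python
from h import *
goto([0,0,0],118.4)
```

```text
t 16.2 tcp [0.5504 0.0636 0.17  ] xang 72.77 ydir [-0.0185  0.0042 -0.9998] q6 -2.34 F [-1.1  -0.73  1.92] M [-0.11   0.223  0.114] w 0.0152
shift tool at present: [-223.5  179.9  503.5]
yaw (about tool y): -45.63
yaw (about tool y): 134.37
```

Emit:
servo_tool(
  series=[
    [0, 0, 0, 1.5],
    [0, 0, 0, 1.5],
    [0, 0, 0, 0],
  ],
)

```text
time_s: 16.58
tcp_pos: [0.5503, 0.0635, 0.17]
ee_rot: [-0.576, -0.399, 0.408, 0.586]
contact_force: [-0.5, 0.1, 1.6]
grip_width: 0.0152
```

Run:
```python
from h import *
goto([0,0,0],118.4)
```

```text
t 16.575 tcp [0.5503 0.0635 0.17  ] xang 69.58 ydir [-0.0186  0.0041 -0.9998] q6 -2.396 F [-0.51  0.09  1.58] M [-0.102  0.241  0.213] w 0.0152
shift tool at present: [-251.2  180.   490.3]
yaw (about tool y): -48.82
yaw (about tool y): 131.18
```

Emit:
servo_tool(
  series=[
    [0, 0, 0, 1],
    [0, 0, 0, 0],
  ],
)

```text
time_s: 16.82
tcp_pos: [0.5503, 0.0636, 0.17]
ee_rot: [-0.579, -0.393, 0.403, 0.589]
contact_force: [-1.7, -0.8, 1.6]
grip_width: 0.015
```

Run:
```python
from h import *
goto([0,0,0],118.4)
```

```text
t 16.825 tcp [0.5503 0.0636 0.17  ] xang 68.52 ydir [-0.0186  0.0041 -0.9998] q6 -2.415 F [-1.73 -0.84  1.6 ] M [-0.13   0.23   0.328] w 0.015
shift tool at present: [-260.1  179.9  485.5]
yaw (about tool y): -49.88
yaw (about tool y): 130.12
```

Torque climbs to 0.33 N m over the last few degrees, so this is the stop. I'll release.

Emit:
servo_tool(
  series=[
    [0, 0, 0, 0],
    [0, 0, 0, 0],
    [0, 0, 0, 0],
    [0, 0, 0, 0],
    [0, 0, 0, 0],
  ],
  hand=0,
)

```text
time_s: 17.45
tcp_pos: [0.5504, 0.0636, 0.1693]
ee_rot: [-0.58, -0.393, 0.402, 0.59]
contact_force: [-0.5, 0.8, 1.1]
grip_width: 0.0426
```

Emit:
servo_tool(
  series=[
    [0, -10, 0, 0],
    [0, -20, 0, 0],
    [0, -25, 0, 0],
    [0, -30, 0, 0],
    [0, -30, 0, 0],
    [0, 0, -30, 0],
    [0, 0, -35, 0],
    [0, 0, -35, 0],
    [0, 0, 0, 0],
    [0, 0, 0, 0],
  ],
)

```text
time_s: 18.7
tcp_pos: [0.6494, 0.0246, 0.3031]
ee_rot: [-0.582, -0.398, 0.398, 0.587]
contact_force: [-0.2, -0.1, 0.4]
grip_width: 0.0423
```

Run:
```python
from h import *
goto([0,0,0],118.4)
o=observe();s=save('wrist','w7');np.save('pics/o7.npy',o,allow_pickle=True)
s=save('scene','s7');im=s['pixels'][:,:,::-1];cv2.imwrite('pics/s7c.png',cv2.resize(im[180:340,280:440],None,fx=3.5,fy=3.5))
W=wpts(load('w7'),o)
d=np.hypot(W[...,0]-.549,W[...,1]-.0655)
m=(W[...,2]>.175)&(W[...,2]<.2)&(d<.035);q=W[m];print('bar top z',np.median(q[:,2]),cv2.minAreaRect(q[:,:2].astype('f4')))
A=np.c_[q[:,:2]-q[:,:2].mean(0),np.ones(len(q))];print('tilt',np.linalg.lstsq(A,q[:,2],rcond=None)[0])
m=(W[...,2]>.135)&(W[...,2]<.16)&(d<.033);q=W[m];A=np.c_[q[:,:2]-q[:,:2].mean(0),np.ones(len(q))];print('flange',np.median(q[:,2]),np.linalg.lstsq(A,q[:,2],rcond=None)[0])
m=(W[...,2]>.14)&(W[...,2]<.155)&(d>.043)&(d<.049);print('rim z',np.median(W[m][:,2]))
```

```text
t 18.7 tcp [0.6494 0.0246 0.3031] xang 68.5 ydir [-0.0032  0.0067 -1.    ] q6 -2.288 F [-0.19 -0.13  0.38] M [ 0.031  0.048 -0.02 ] w 0.0423
shift tool at present: [-262.5  305.   593.6]
yaw (about tool y): -49.9
yaw (about tool y): 130.1
bar top z 0.18653829999747062 ((0.5502064228057861, 0.06498242914676666), (0.016381852328777313, 0.04986079782247543), 75.72952270507812)
tilt [-0.00260015  0.00659953  0.186494  ]
flange 0.14667924069173988 [-0.00149512  0.00024879  0.146674  ]
rim z 0.14659220284835123
```

View pics/w7.png

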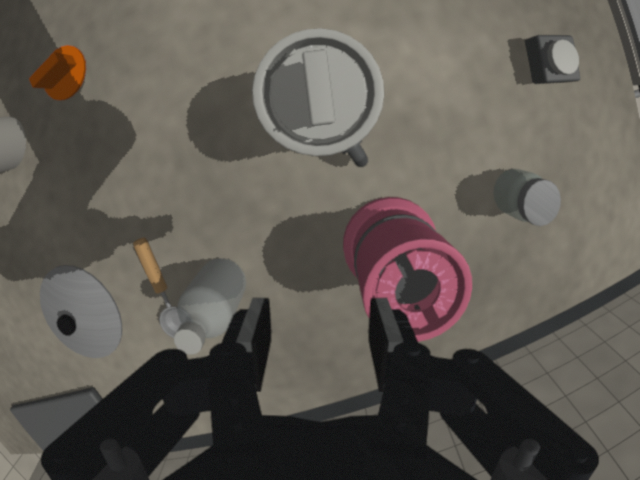

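View pics/s7c.png

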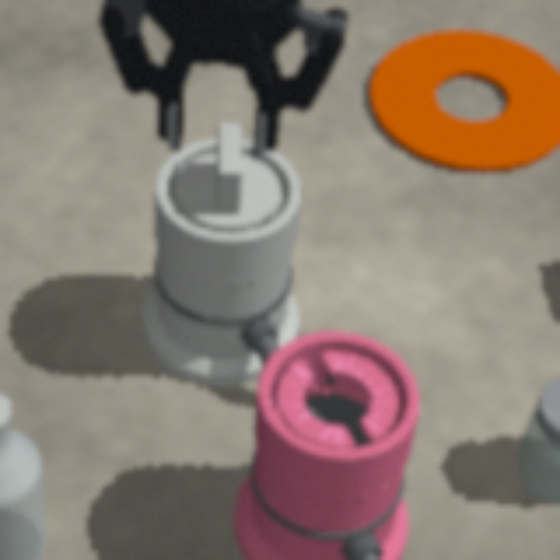

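The cap is home. The flange is level with the rim (146.7 against 146.6 mm), cap_grip is at about 168.5 mm, and tilt is below 0.01 rad. The bar sprang back 7.2° on release, which fits 0.33 N m at 2.5 N m/rad, so the stop was reached. The gripper is well clear, so I'll hand in.

Run:
```python
from h import *
from rig import close_job
W0=pts(load('top1'));s=save('top','top2');W1=pts(s)
d=np.abs(load('top1')['pixels'].astype(int)-s['pixels']).max(-1)
for n,(u,v) in dict(bottle=(380,178),lid=(480,198),spoon=(411,205),jar=(223,170),mug=(480,312),timer=(179,229)).items(): print(n,W0[v,u].round(3),W1[v,u].round(3))
print(close_job())
```

```text
bottle [ 0.695 -0.121  0.15 ] [ 0.695 -0.122  0.147]
lid [ 0.671 -0.379  0.046] [ 0.671 -0.38   0.044]
spoon [ 0.654 -0.212  0.021] [ 0.654 -0.211  0.023]
jar [0.724 0.254 0.072] [0.589 0.149 0.68 ]
mug [ 0.39  -0.385  0.012] [ 0.39  -0.387  0.004]
timer [0.58  0.361 0.046] [0.507 0.212 0.66 ]
the job is handed in; nothing more can be done
None
```

The white cap is on the white dispenser, pushed home, twisted clockwise to its stop and released. I handed the job in at about 19 s of the 72 s; `close_job()` gives no verdict.

- **Fitting:** I gripped the cap by its bar and lined it up with the slots, seen at about 28° in the wrist camera. It dropped through with almost no contact force, so no feeling for the slots was needed. I pressed it home with about 3 N.
- **Twist:** I turned it about 50° until the torque reached 0.33 N m. On release the bar sprang back 7.2°, which fits the springy stop, leaving a net turn of about 43° (0.745 rad). The shutter angle itself can't be read, so reaching the stop is inferred from that.
- **Seating:** the flange is level with the rim, cap_grip is at about 168.5 mm, and tilt is below 0.01 rad. The cap is within about 1.3 mm of centre, and the gripper is well clear.
- **Other objects:** the bottle, lid, spoon and mug are unmoved in the final top view. The arm blocked the jar and timer there, so their before/after numbers mean nothing. Both stand upright in the last wrist picture, but I did not measure their positions, and the arm did not go near them.
- **Disagreement:** the top and wrist cameras differed by about 2 mm throughout. I used the wrist camera for both cap and mouth, so the error largely cancelled.

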